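Grip the stuck bottle in the ratchet clamp

TASK

The cap of the tall amber bottle is stuck and a colleague is about to unscrew it: find which of the two bench clamps the tall bottle stands in and pump that clamp's trigger until the jaw has pushed the bottle against the V-shaped stop and grips it with the spring pad pressed about half way, never nearly all the way, or the glass breaks. The clamp does not lock, so finish while holding the trigger pulled, with the bottle still gripped. Work the jaw by its trigger only, do not touch the bottle, and leave the clamp with the squat jar and everything else on the bench alone.

Things in the scene. Friction and masses are not known exactly. Their poses are not given: they have to be found in the camera images.
- bottle: The bottle to be gripped: tall amber glass with a narrow neck and white cap, 56 mm in diameter, 125 mm high, 0.25 kg, loose. Origin at the centre of its underside, z up. It stands between the jaws of one of the two clamps.
- jar: A squat amber jar with a wide white lid, 66 mm in diameter, 66 mm high, loose; it stands between the jaws of the other clamp. Origin at the centre of its underside.
- clamp_a: Bench clamp A, fixed: caulk-gun-style ratchet clamp, base plate 335 x 100 x 12 mm; place and turn vary. Origin on the table; x runs along the bar from trigger end (-170 mm) to V stop (+165), z up. Trigger pin at x -75, z 75 mm, between cheeks up to z 87; hand rest x -163 to -137, 30 wide, up to z 110; jaw plate 50 wide, up to z 74.
- stop_a: Fixed V-shaped stop of clamp A, 62 mm high, open towards the jaw; same frame as the clamp's body. The tall bottle is fully in it when its centre is at x = 115, y = 0 mm of the clamp's frame, standing on the base plate (z = 12 mm); a vessel starts at x = 66 to 90 mm.
- trigger_a_bar (a point): Centre of trigger A's black crossbar: round, 16 mm thick, 50 mm long, level, along the clamp's y, atop an upright lever 10 x 12 mm, 90 mm from the pin; at rest about 162 mm above the table, leaning towards the stop. Free room before, behind and above it.
- trigger_a_pull (a joint): Trigger A, rad: 0 at rest (lever leans 0.25 rad to the stop), up to 0.5 as the crossbar is pulled away from the stop towards the hand rest (45 mm arc about the pin). A spring returns it when let go: 2 to 3.5 N at the crossbar, about 7 N at half grip, 11 N near the limit.
- jaw_a_travel (a joint): Travel of jaw A towards the stop, m, 0 to 0.11; starts at 0 to 0.02. The free pad's front is at x = 6 mm + travel in the clamp's frame. A full pull drives it about 16 mm (36 mm per rad, after up to 4 mm of idle ratchet motion); it stays put on the return stroke. No lock, only 3 N of friction: when the trigger is let go the grip relaxes to about 3 N.
- jaw_a: Sliding jaw of clamp A: an upright plate on the toothed bar. Origin at the centre of the plate's front face at pad height; x towards the stop.
- pad_a: Rubber pad, 6 mm thick, 44 mm wide, 30 mm high, on a spring plunger before the jaw plate of clamp A; its centre is 37 mm above the table. Origin on its back face, 20 mm before the jaw's origin when free; its front face is 6 mm further.
- pad_a_press (a joint): How far pad A is pressed back into its jaw, m: 0 free (20 mm gap between pad and jaw plate) to 0.018 fully pressed (gap 2 mm). Stiffness 1 N per mm, so 0.009 is half pressed, 9 N of grip. Merely sliding the vessel along takes 1 to 2 mm.
- clamp_b: Bench clamp B, fixed: caulk-gun-style ratchet clamp, base plate 335 x 100 x 12 mm; place and turn vary. Origin on the table; x runs along the bar from trigger end (-170 mm) to V stop (+165), z up. Trigger pin at x -75, z 75 mm, between cheeks up to z 87; hand rest x -163 to -137, 30 wide, up to z 110; jaw plate 50 wide, up to z 74.
- stop_b: Fixed V-shaped stop of clamp B, 62 mm high, open towards the jaw; same frame as the clamp's body. The tall bottle is fully in it when its centre is at x = 115, y = 0 mm of the clamp's frame, standing on the base plate (z = 12 mm); a vessel starts at x = 66 to 90 mm.
- trigger_b_bar (a point): Centre of trigger B's black crossbar: round, 16 mm thick, 50 mm long, level, along the clamp's y, atop an upright lever 10 x 12 mm, 90 mm from the pin; at rest about 162 mm above the table, leaning towards the stop. Free room before, behind and above it.
- trigger_b_pull (a joint): Trigger B, rad: 0 at rest (lever leans 0.25 rad to the stop), up to 0.5 as the crossbar is pulled away from the stop towards the hand rest (45 mm arc about the pin). A spring returns it when let go: 2 to 3.5 N at the crossbar, about 7 N at half grip, 11 N near the limit.
- jaw_b_travel (a joint): Travel of jaw B towards the stop, m, 0 to 0.11; starts at 0 to 0.02. The free pad's front is at x = 6 mm + travel in the clamp's frame. A full pull drives it about 16 mm (36 mm per rad, after up to 4 mm of idle ratchet motion); it stays put on the return stroke. No lock, only 3 N of friction: when the trigger is let go the grip relaxes to about 3 N.
- jaw_b: Sliding jaw of clamp B: an upright plate on the toothed bar. Origin at the centre of the plate's front face at pad height; x towards the stop.
- pad_b: Rubber pad, 6 mm thick, 44 mm wide, 30 mm high, on a spring plunger before the jaw plate of clamp B; its centre is 37 mm above the table. Origin on its back face, 20 mm before the jaw's origin when free; its front face is 6 mm further.
- pad_b_press (a joint): How far pad B is pressed back into its jaw, m: 0 free (20 mm gap between pad and jaw plate) to 0.018 fully pressed (gap 2 mm). Stiffness 1 N per mm, so 0.009 is half pressed, 9 N of grip. Merely sliding the vessel along takes 1 to 2 mm.
- beaker: Empty glass beaker, 72 mm wide, 85 mm high; loose bystander, not to be disturbed. Origin at its underside.
- flask: Small conical flask, 76 mm wide, 110 mm high; loose bystander, not to be disturbed. Origin at its underside.
- stopper: Rubber stopper, 32 mm wide, 28 mm high, between the clamps; loose bystander, not to be disturbed. Origin at its underside.
- spatula: Spatula, 180 mm long, lying on the bench; loose bystander, not to be disturbed. Origin at its underside.
- reagent: Amber reagent bottle with a red cap, 60 mm wide, 100 mm high, standing on the bench; loose bystander, not to be disturbed. Origin at its underside.
- vial_pot: Small glass jar, 44 mm wide, 50 mm high, standing on the bench; loose bystander, not to be disturbed. Origin at its underside.
Not all that is in view belongs to the job. What is shaped like the bottle but purple is not meant.

How it is judged:
By the outcome, as a careful person would: the job done as asked, in the order asked, and still so for the second after the job is handed in, while the arm keeps its last pose, push and grip.
It also fails if it takes over 67 s, if anything falls off the work surface, if the arm or the gripper's body presses on something with over 40 N, if the wrist force passes 120 N, or if a joint passes its speed limit or range.

ROBOT

A 6-joint arm with a two-finger parallel gripper is mounted at the origin on the work surface. World frame = base frame: x ahead of the robot, y to its left, z up, the work surface at z = 0. Lengths are in m, angles in rad, forces in N, time in s.
With the tool pointing down it reaches from about 0.35 to 0.85 m from the base axis. Payload 8.1 kg.
Tool frame: the origin (TCP) lies at the very end of the fingers, on their centre line; the grasp point (between the pads) lies 19 mm behind it; z points along the fingers, y is the line along which they close (so a half turn about z gives the same grasp; the last joint's range is limited). The gripper opens to 93 mm and grips with 3 to 60 N. Pads are 15 mm wide; open, the fingers measure 128 mm over their backs; the gripper's body (75 mm by 188 mm) begins 65 mm behind the grasp point.
Start: joints at [1.049, 0.13, 1.488, -0, 1.523, -0.085], TCP at [0.254, 0.544, 0.219] pointing down, gripper open.
Joint ranges: [-2.96, 2.96], [-0.89, 2.26], [0.02, 2.5], [-1.34, 4.48], [0, 2.73], [-2.66, 2.66]. Speed limits (rad/s): [2.39, 2.39, 2.79, 3.14, 3.14, 3.14].

INTERFACE

Orientations are given as a rotation vector (axis times angle).
In Python, from plant import robot gives the robot as it stands.
- The arm moves only by the tool play_rows, never from a script. Its argument "deltas" is one flat list of numbers, 5 for each row, row after row: the shift along the tool's x, y, z in mm, then the turn about the tool's z in degrees, then the finger opening in mm, from 0 to 93. A call has 1 to 10 rows; each row shifts and turns the commanded pose from where the row before left it, along the tool's axes as they then stand; what a row does not reach is not made up. A row lasts 1/12 s, in which the tool goes at most 41.7 mm and 7.16 degrees, less where a joint would pass 70% of its speed; a pose out of reach is approached as far as the arm can. A call with a gripper value outside its range is refused whole. The fingers move at their own pace and stop on an object; "newtons" is the grip in N (left out, the last holds). Time passes only in rows, so rows that do not move let the fingers close. It gives the time, the measured TCP pose, the force, the opening and the grip force at its end, in the units of the state.
- robot.read_state(): the state, without advancing time (a new reading comes with each control period).
- robot.read_camera(name): name is "scene" or "top" or "wrist"; returns a dict with "pixels" (420x560x3 uint8, blue, green, red), "mtx" (3x3 intrinsics, pixels), "eye" and "rotation" of the camera in the world. Camera axes: x right, y up, looking along -z (the intrinsics and any distortion apply to the point x, -y, -z); pixel columns grow to the right and rows downward; lengths in m; the calibration is good to about 2 mm. A picture is of the moment at which its call begins. There is no depth.
- robot.close_job(): hands the job in; it is judged then, once.
The state is a dict: "t": time; "q": joint angles; "dq": joint speeds; "joint_torque": joint torques, N m; "tool_pos": TCP position; "orientation": TCP orientation; "force": force on the tool from outside, world axes, zero at the start; "wrist_torque": the same for the moment, N m; "opening": finger opening in m; "gripper_force": force on a finger pad.
Only numpy, scipy, OpenCV 4.12 (cv2) and the standard library are available. Lean on these libraries where they do the work, as an engineer would, in place of code of your own. Each camera call takes 0.05 s, during which the arm holds its last target. There are 200 camera calls.

## Working session

There is one attempt and no reset: what is moved stays moved. The work goes in short steps, Python scripts to look and compute and a tool call to move; the robot and the scene stay as the last step left them, time stands still between calls to the robot, and variables do not carry over. Pictures are saved under pics/ and viewed, at most 10 in all, crops included, and the job is handed in when it is done.

Besides the shell and the picture viewer there is one more tool, called after "Emit:" by a JSON object that holds its "name" and its "arguments". play_rows: Moves the arm, as the interface text tells. Its arguments: {"type":"object","properties":{"deltas":{"type":"array"},"newtons":{"type":"number"}},"required":["deltas"]}

```bash
mkdir -p pics; cat > h.py <<'E'
import numpy as np, cv2
from plant import robot
def cam(n):
    c=robot.read_camera(n); return c
def ray(c,u,v):
    d=np.linalg.inv(c['mtx'])@[u,v,1]; d=np.array([d[0],-d[1],-d[2]])
    return np.array(c['eye']),np.array(c['rotation'])@d
def onz(c,u,v,z):
    e,d=ray(c,u,v); return e+d*(z-e[2])/d[2]
def proj(c,p):
    q=np.array(c['rotation']).T@(np.array(p)-c['eye']); q=c['mtx']@[q[0],-q[1],-q[2]]; return q[:2]/q[2]
E
python3 - <<'E'
from h import *
for n in('top','scene'):
    c=cam(n); cv2.imwrite(f'pics/{n}0.png',c['pixels']); print(n,c['eye'],c['mtx'],c['rotation'],c.keys())
print(robot.read_state())
E
```

```text
top [ 0.41084707 -0.01406952  1.29992804] [[451.54862258   0.         283.6282953 ]
 [  0.         451.54862258 209.01145792]
 [  0.           0.           1.        ]] [ 0.11185001 -0.09692912 -1.59401229] dict_keys(['pixels', 'mtx', 'eye', 'rotation'])
scene [ 0.93836568 -0.72461157  1.11813936] [[510.62912707   0.         276.8764355 ]
 [  0.         510.62912707 220.03019965]
 [  0.           0.           1.        ]] [0.65719822 0.17678229 0.45313035] dict_keys(['pixels', 'mtx', 'eye', 'rotation'])
{'t': 0.1, 'q': array([ 1.04860460e+00,  1.31093854e-01,  1.48915709e+00, -5.73878827e-06,
        1.52299841e+00, -8.54122147e-02]), 'dq': array([ 0.00052617, -0.0023112 , -0.00320584,  0.0004212 , -0.00023264,
        0.00062775]), 'joint_torque': array([ 1.13853137e-03, -5.61340463e+01, -4.93094945e+01,  7.70147564e-02,
        2.91039952e-02, -8.91208430e-06]), 'tool_pos': array([0.25354785, 0.54323419, 0.21769474]), 'orientation': array([-6.80544054e-01, -3.06649289e+00,  2.48548529e-03]), 'force': array([ 1.13815789, -0.18779159, -0.28932271]), 'wrist_torque': array([-0.01606235, -0.02277054, -0.01217465]), 'gripper_force': 0.0, 'opening': 0.09308447463836295}
```

View pics/top0.png

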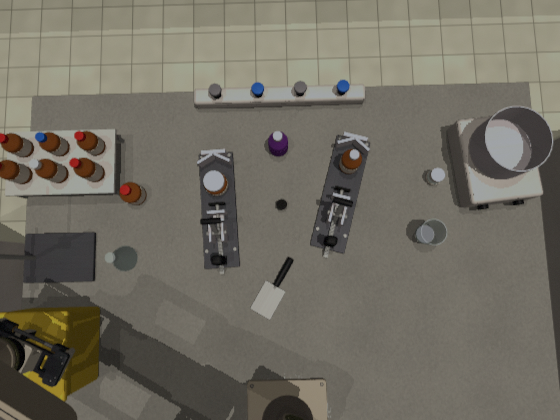

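View pics/scene0.png

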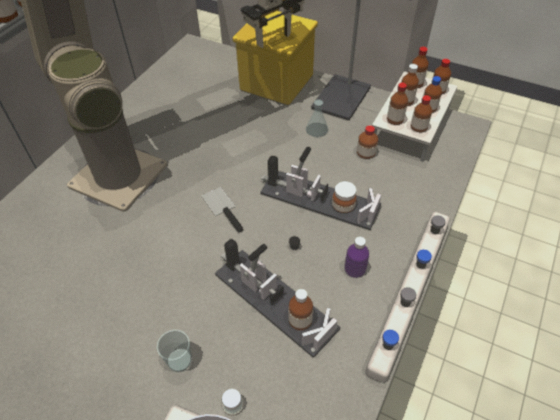

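Two candidates for the tall bottle: at top (350,158) / scene (300,310) there is a tall amber bottle with a narrow white cap. At top (215,182) / scene (344,195) there is a squat jar with a wide lid, so the right-hand clamp fits. The purple one at top (278,143) is a decoy. I'll confirm this in an enlarged crop.

```bash
python3 - <<'E'
s=open('h.py').read().replace("c=robot.read_camera(n); return c","c=robot.read_camera(n); c['rotation']=cv2.Rodrigues(np.array(c['rotation']))[0]; return c")
open('h.py','w').write(s)
E
python3 - <<'E'
from h import *
c=cam('top');a=c['pixels'][125:265,300:380]; a=cv2.resize(a,None,fx=4,fy=4,interpolation=3)
c2=cam('scene');b=c2['pixels'][225:355,205:345]; b=cv2.resize(b,(448,416),interpolation=3)
a=a[:,:320]; im=np.zeros((560,770,3),np.uint8); im[:,:320]=a; im[:416,322:]=b
im=np.clip(im.astype(float)*1.5,0,255).astype(np.uint8)
cv2.imwrite('pics/crop1.png',im)
# base plate dark mask
g=c['pixels'].astype(int); m=((g.max(2)<62)&(g.max(2)-g.min(2)<18)).astype(np.uint8)
m[:, :305]=0;m[:,375:]=0;m[:125]=0;m[260:]=0
m=cv2.morphologyEx(m,cv2.MORPH_CLOSE,np.ones((9,9),np.uint8))
k=max(cv2.findContours(m,0,2)[0],key=cv2.contourArea); r=cv2.minAreaRect(k); p=cv2.boxPoints(r); print(r)
w=np.array([onz(c,*q,.012) for q in p]); print(w)
E
```

```text
((338.61767578125, 195.5294189453125), (33.95498275756836, 115.20441436767578), 14.03624439239502)
[[ 0.47095537 -0.07105701  0.012     ]
 [ 0.79618928 -0.1636073   0.012     ]
 [ 0.76861022 -0.25888386  0.012     ]
 [ 0.44529296 -0.16360271  0.012     ]]
```

View pics/crop1.png

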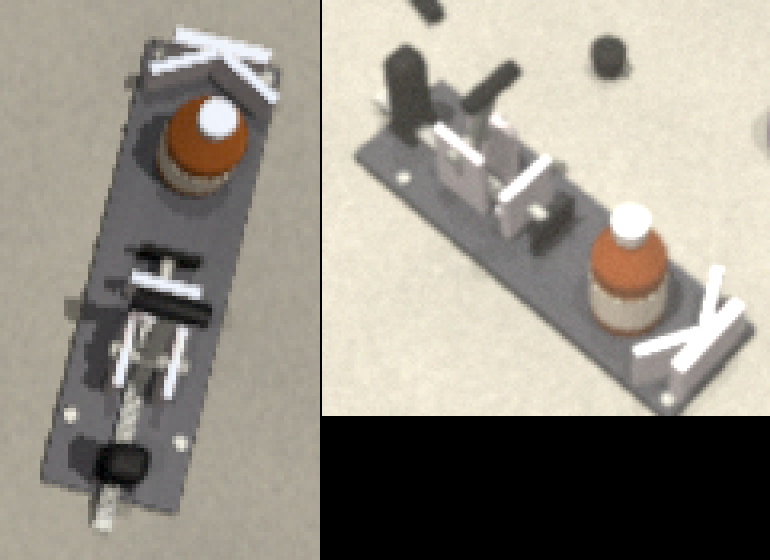

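The crop confirms it: a tall amber bottle with a narrow white cap, its clamp's crossbar at top ≈(343,202) and scene ≈(258,252), and the V stop at the far end.

```bash
cat >> h.py <<'E'
yaw=np.radians(-16.1); ex=np.array([np.cos(yaw),np.sin(yaw),0]); ey=np.array([-ex[1],ex[0],0]); O=np.array([.6227,-.165,0])
def cl(p): d=np.array(p)-O; return np.round(1000*np.array([d@ex,d@ey,d[2]]),1)
def tip(): 
    s=robot.read_state(); R=cv2.Rodrigues(s['orientation'])[0]
    return s,R
E
python3 - <<'E'
from h import *
c=cam('top');c2=cam('scene')
e1,d1=ray(c,343,202);e2,d2=ray(c2,258.1,251.9)
t=np.linalg.lstsq(np.c_[d1,-d2],e2-e1,rcond=None)[0]; p,q=e1+t[0]*d1,e2+t[1]*d2
print('bar',cl((p+q)/2),p-q,onz(c,343,202,.162),cl(onz(c,343,202,.162)))
for x,y,n in((215/4,115,'cap'),): print(n)
print('cap',cl(onz(c,300+218/4,125+118/4,.137)),'rest',cl(onz(c,300+125/4,125+463/4,.110)),'jawplate top',cl(onz(c,300+167/4,125+283/4,.074)))
s,R=tip(); print(R)
g=O+ex*-.020+[0,0,.26]; print('target',g,'yaw wrt',np.degrees(np.arctan2(R[1,1],R[0,1])), 'delta tool', R.T@(g-s['tool_pos'])*1000, 'ey',ey)
E
```

```text
bar [-46.3  -4.1 162.8] [-1.21771341e-03 -8.83813620e-04 -6.66232555e-05] [ 0.57657808 -0.15663397  0.162     ] [-46.6  -4.8 162. ]
cap
cap [ 88.4  -6.1 137. ] rest [-145.5   -3.4  110. ] jawplate top [-15.3  -4.4  74. ]
[[-9.06111827e-01  4.23038120e-01 -3.25369352e-04]
 [ 4.23038239e-01  9.06111675e-01 -5.29327776e-04]
 [ 7.08951417e-05 -6.17273836e-04 -9.99999807e-01]]
target [ 0.60348442 -0.15945371  0.26      ] yaw wrt 64.97344907244691 delta tool [-614.32188184 -489.03718963  -41.47047296] ey [0.27731465 0.96077915 0.        ]
```

Emit:
{"name": "play_rows", "arguments": {"deltas": [0,0,-20,-4.4,0,0,0,-20,-4.5,0,-24,-26,0,0,0,-24,-26,0,0,0,-24,-26,0,0,0,-24,-26,0,0,0,-24,-26,0,0,0,-24,-26,0,0,0,-24,-26,0,0,0,-24,-26,0,0,0], "newtons": 20}}

```text
t: 1.13
tool_pos: [0.3808, 0.289, 0.2587]
orientation: [0.44, 3.11, 0.0]
force: [0.2, 1.4, 0.1]
opening: 0.031
gripper_force: 0.0
```

Emit:
{"name": "play_rows", "arguments": {"deltas": [-24,-26,0,0,0,-24,-26,0,0,0,-24,-26,0,0,0,-24,-26,0,0,0,-24,-26,0,0,0,-24,-26,0,0,0,-24,-26,0,0,0,-24,-26,0,0,0,-24,-26,0,0,0,-24,-26,0,0,0]}}

```text
t: 1.97
tool_pos: [0.5393, -0.0277, 0.2587]
orientation: [0.441, 3.11, 0.0]
force: [1.1, -0.0, 0.1]
opening: 0.0006
gripper_force: 0.0
```

```bash
sed -i 's/^def cl/O=O+.005*ex-.0042*ey\ndef cl/' h.py; python3 - <<'E'
from h import *
s,R=tip(); print(s['t'],s['tool_pos'],cl(s['tool_pos']),s['force'],s['opening']); print(R.T@np.c_[ex,ey])
print('to go', R.T@(O-.017*ex+[0,0,.26]-s['tool_pos'])*1000)
E
```

```text
1.9667 [ 0.53929114 -0.0276968   0.25871186] [-123.2  113.   258.7] [ 1.08015197 -0.01538403  0.13214865] 0.0005718506563707586
[[-9.99999724e-01  6.76277760e-04]
 [ 6.76239133e-04  9.99999763e-01]
 [ 3.07124116e-04  1.25683076e-04]]
to go [-106.29046401 -112.91554101   -1.26972172]
```

Emit:
{"name": "play_rows", "arguments": {"deltas": [-26.5,-28,0,0,0,-26.5,-28,0,0,0,-26.5,-28.5,0,0,0,-26.5,-28.5,0,0,0,0,0,20,0,0,0,0,20,0,0,0,0,20,0,0,0,0,20,0,0,0,0,20,0,0,0,0,14,0,0]}}

```text
t: 2.8
tool_pos: [0.6083, -0.1636, 0.1422]
orientation: [-0.441, -3.108, -0.001]
force: [-0.4, -0.7, 0.1]
opening: 0.0008
gripper_force: 0.0
```

```bash
python3 - <<'E'
from h import *
c=cam('top');a=c['pixels'][125:265,300:380]; a=cv2.resize(a,None,fx=4,fy=4,interpolation=3)
c2=cam('scene');b=c2['pixels'][225:355,205:345]; b=cv2.resize(b,(448,416),interpolation=3)
im=np.zeros((560,770,3),np.uint8); im[:,:320]=a; im[:416,322:]=b
cv2.imwrite('pics/c2.png',np.clip(im*1.5,0,255).astype(np.uint8))
s,R=tip(); print(s['t'],cl(s['tool_pos']),s['force'],s['force']@ex)
E
```

```text
2.9 [-20.4   1.7 141.1] [-0.3854838   0.47476863  0.45648728] -0.5020250922667614
```

View pics/c2.png

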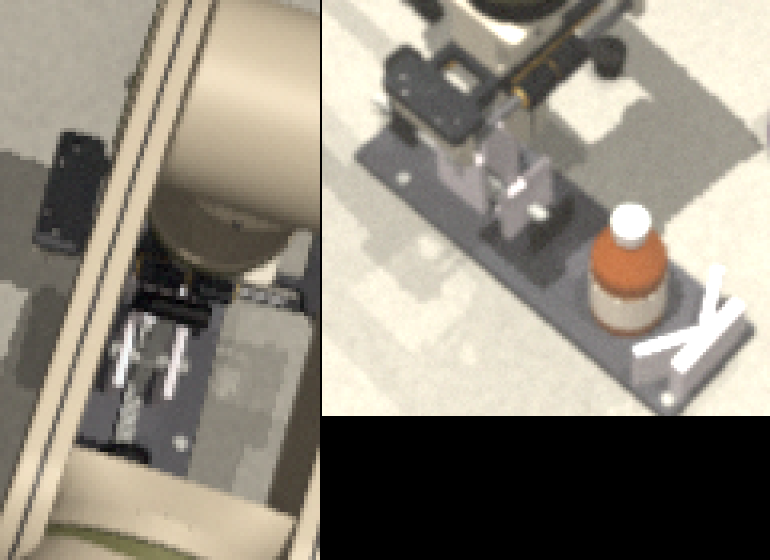

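The fingers are down on the stop side of the crossbar, top crop ≈(170,300), and the bottle hasn't moved. Starting the first stroke.

Emit:
{"name": "play_rows", "arguments": {"deltas": [6,0,0,0,0,6,0,0,0,0,6,0,0,0,0,6,0,0,0,0,6,0,0,0,0,0,0,0,0,0]}}

```text
t: 3.4
tool_pos: [0.5807, -0.1556, 0.1464]
orientation: [0.44, 3.107, -0.001]
force: [3.4, -1.1, 2.2]
opening: 0.0006
gripper_force: 1.6
```

Emit:
{"name": "play_rows", "arguments": {"deltas": [6,0,0,0,0,6,0,0,0,0,6,0,0,0,0,6,0,0,0,0,0,0,0,0,0]}}

```text
t: 3.82
tool_pos: [0.5565, -0.1487, 0.1446]
orientation: [-0.441, -3.11, 0.0]
force: [3.3, -1.3, 2.2]
opening: 0.0
gripper_force: 2.0
```

```bash
python3 - <<'E'
from h import *
c2=cam('scene');b=c2['pixels'][225:355,205:345]; b=cv2.resize(b,(770,600),interpolation=3)
cv2.imwrite('pics/c3.png',np.clip(b*1.5,0,255).astype(np.uint8)); np.save('s1.npy',c2['pixels'])
s,R=tip(); print(s['t'],cl(s['tool_pos']),s['force'],s['force']@ex)
E
```

```text
3.8667 [-72.7   1.5 144.7] [ 2.68252563 -1.61838826  2.92923072] 3.026117481076453
```

View pics/c3.png

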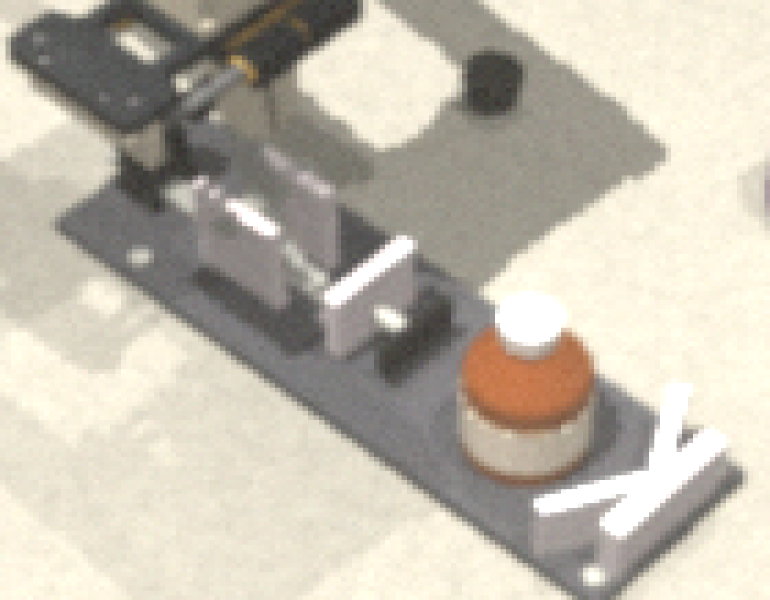

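Stroke 1 worked: the jaw plate's top edge is at view (371,270), the pad at (412,340), and the bottle is still free of the pad. Next I'll return and check idle motion and force numerically.

Emit:
{"name": "play_rows", "arguments": {"deltas": [5,0,0,0,0,0,0,0,0,0]}}

```text
t: 4.03
tool_pos: [0.5521, -0.1474, 0.1442]
orientation: [-0.441, -3.11, -0.0]
force: [4.4, -1.6, 0.2]
opening: 0.0006
gripper_force: 2.2
```

```bash
cat >> h.py <<'E'
def jaw():
    c=cam('scene'); s,R=tip()
    g=c['pixels'].astype(int)
    # search white top strip of jaw plate: sample along clamp x at z=.074, averaged over y
    xs=np.arange(-45,90,.5); pr=[]
    for x in xs:
        v=[]
        for y in np.arange(-20,21,2.):
            u=proj(c,O+ex*x/1e3+ey*y/1e3+[0,0,.074]); v.append(cv2.getRectSubPix(c['pixels'],(1,1),(float(u[0]),float(u[1])))[0,0].min())
        pr.append(np.mean(v))
    pr=np.array(pr); i=pr.argmax(); w=np.clip(pr[max(i-12,0):i+13]-pr.max()*.6,0,None)
    xj=(xs[max(i-12,0):i+13]*w).sum()/w.sum()
    # bottle cap centre (white blob near z .137)
    t=[]
    m=(c['pixels'].min(2)>150).astype(np.uint8)
    n,l,st,ce=cv2.connectedComponentsWithStats(m)
    for k in range(1,n):
        q=cl(onz(c,*ce[k],.137))
        if st[k,4]>40 and 50<q[0]<140 and abs(q[1])<25: t.append((st[k,4],q[:2]))
    print('t',s['t'],'tip',cl(s['tool_pos']),'F',np.round(s['force']@ex,2),np.round(s['force'],1),'jawtop',round(xj,1),'peak',round(pr.max()),'cap',t)
    return c
E
python3 -c "
from h import *
jaw()"
```

```text
t 4.0833 tip [-77.4   1.5 144.3] F 4.09 [ 3.7 -1.8  0.5] jawtop -8.2 peak 221 cap []
```

Emit:
{"name": "play_rows", "arguments": {"deltas": [-15,0,0,0,0,-15,0,0,0,0,-13,0,0,0,0,0,0,0,0,0,8,0,0,0,0,8,0,0,0,0,9,0,0,0,0,9,0,0,0,0,9,0,0,0,0,0,0,0,0,0]}}

```text
t: 4.92
tool_pos: [0.5515, -0.1472, 0.145]
orientation: [0.44, 3.108, -0.001]
force: [4.0, -1.1, -1.2]
opening: -0.0002
gripper_force: 2.5
```

```bash
python3 -c "
from h import *
jaw()"
```

```text
t 4.9667 tip [-78.3   1.6 145. ] F 5.82 [ 5.6 -1.5 -0.5] jawtop 7.7 peak 223 cap []
```

Emit:
{"name": "play_rows", "arguments": {"deltas": [-15,0,0,0,0,-15,0,0,0,0,-13,0,0,0,0,0,0,0,0,0,8,0,0,0,0,8,0,0,0,0,9,0,0,0,0,9,0,0,0,0,9,0,0,0,0,0,0,0,0,0]}}

```text
t: 5.8
tool_pos: [0.5514, -0.1471, 0.1452]
orientation: [0.44, 3.108, -0.001]
force: [6.0, -2.4, -1.5]
opening: 0.0005
gripper_force: 2.8
```

```bash
python3 -c "
from h import *
c=jaw()
print(c['pixels'][225:355,205:345].min(2).max())
m=c['pixels'].min(2)>125
n,l,st,ce=cv2.connectedComponentsWithStats(m.astype(np.uint8))
for k in range(1,n):
  q=cl(onz(c,*ce[k],.137))
  if abs(q[1])<40 and 20<q[0]<180 and st[k,4]>10: print(st[k],ce[k],q)
b=cv2.resize(c['pixels'][225:355,205:345],(770,600),interpolation=3)
cv2.imwrite('pics/c4.png',np.clip(b*1.5,0,255).astype(np.uint8))
"
```

```text
t 5.85 tip [-78.5   1.6 145.1] F 6.53 [ 6.3 -1.7 -1.7] jawtop 23.6 peak 225 cap []
233
[     0      9    560    411 128743] [300.66874315 278.6487576 ] [ 57.7  25.8 137. ]
```

View pics/c4.png

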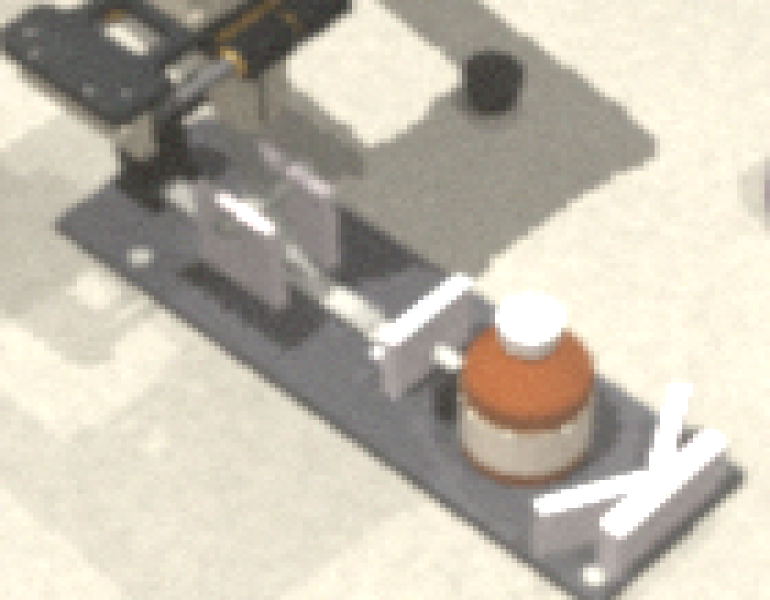

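The jaw top edge is at view (425,312) and advances 15.9 mm per stroke. The pad is about to touch the bottle, which hasn't moved. I'll switch to amber-blob tracking for the bottle and slow the strokes down.

```bash
cat >> h.py <<'E'
def bot(c):
    g=c['pixels'].astype(int); m=((g[...,2]-g[...,0]>50)).astype(np.uint8); m[:, :260]=0; m[:,340:]=0; m[:270]=0; m[350:]=0
    n,l,st,ce=cv2.connectedComponentsWithStats(m); k=1+st[1:,4].argmax(); print('amber',st[k],ce[k].round(2),'clamp',cl(onz(c,*ce[k],.085)))
E
python3 -c "
from h import *
bot(cam('scene'))"
```

```text
amber [289 297  24  19 302] [300.16 306.73] clamp [85.8 -6.  85. ]
```

Emit:
{"name": "play_rows", "arguments": {"deltas": [-15,0,0,0,0,-15,0,0,0,0,-13,0,0,0,0,0,0,0,0,0,8,0,0,0,0,7,0,0,0,0,7,0,0,0,0,7,0,0,0,0,7,0,0,0,0,7,0,0,0,0]}}

```text
t: 6.73
tool_pos: [0.5516, -0.1473, 0.1447]
orientation: [0.441, 3.11, -0.0]
force: [5.8, -1.9, -2.4]
opening: 0.0004
gripper_force: 2.9
```

```bash
python3 -c "
from h import *
bot(jaw())"
```

```text
t 6.7833 tip [-78.4   1.5 144.7] F 6.76 [ 6.3 -2.4 -0.7] jawtop 39.2 peak 227 cap []
amber [293 300  23  19 307] [304.04 310.03] clamp [97.9 -6.3 85. ]
```

Emit:
{"name": "play_rows", "arguments": {"deltas": [-15,0,0,0,0,-15,0,0,0,0,-13,0,0,0,0,0,0,0,0,0,8,0,0,0,0,7,0,0,0,0,7,0,0,0,0,7,0,0,0,0]}}

```text
t: 7.45
tool_pos: [0.5652, -0.1512, 0.1452]
orientation: [0.44, 3.109, -0.001]
force: [4.3, -1.3, 3.6]
opening: 0.0005
gripper_force: 2.4
```

```bash
python3 -c "
from h import *
bot(jaw())"
```

```text
t 7.5 tip [-65.1   1.6 145. ] F 5.44 [ 5.1 -1.8  1.9] jawtop 50.1 peak 227 cap []
amber [297 303  23  20 314] [307.66 312.92] clamp [108.7  -6.2  85. ]
```

Emit:
{"name": "play_rows", "arguments": {"deltas": [5,0,0,0,0,0,0,0,0,0]}}

```text
t: 7.67
tool_pos: [0.5602, -0.1497, 0.1448]
orientation: [-0.441, -3.11, 0.0]
force: [2.9, -0.5, 2.4]
opening: 0.0007
gripper_force: 1.7
```

```bash
python3 -c "
from h import *
bot(jaw())"
```

```text
t 7.7167 tip [-68.9   1.6 144.7] F 2.68 [ 2.6 -0.5  2.7] jawtop 52.1 peak 226 cap []
amber [298 303  23  20 310] [308.58 313.67] clamp [111.5  -6.2  85. ]
```

Emit:
{"name": "play_rows", "arguments": {"deltas": [5,0,0,0,0,0,0,0,0,0]}}

```text
t: 7.88
tool_pos: [0.556, -0.1485, 0.1443]
orientation: [-0.441, -3.11, -0.0]
force: [4.6, -1.4, 0.1]
opening: 0.0006
gripper_force: 2.4
```

```bash
python3 -c "
from h import *
bot(jaw())"
```

```text
t 7.9333 tip [-73.4   1.6 144.4] F 4.19 [ 4.1 -1.  -0.2] jawtop 53.6 peak 227 cap []
amber [298 303  24  20 307] [308.95 313.98] clamp [112.6  -6.2  85. ]
```

Emit:
{"name": "play_rows", "arguments": {"deltas": [4,0,0,0,0,0,0,0,0,0]}}

```text
t: 8.1
tool_pos: [0.5524, -0.1474, 0.1442]
orientation: [-0.441, -3.11, -0.0]
force: [5.1, -1.5, -0.9]
opening: 0.0005
gripper_force: 2.5
```

```bash
python3 -c "
from h import *
bot(jaw());bot(jaw())"
```

```text
t 8.15 tip [-77.3   1.6 144.2] F 5.74 [ 5.6 -1.2 -0.4] jawtop 55.1 peak 228 cap []
amber [299 304  23  20 310] [309.52 314.51] clamp [114.5  -6.4  85. ]
t 8.2 tip [-77.2   1.6 144.2] F 4.97 [ 4.8 -1.3 -0.1] jawtop 55.1 peak 227 cap []
amber [299 304  23  20 303] [309.55 314.43] clamp [114.4  -6.2  85. ]
```

Emit:
{"name": "play_rows", "arguments": {"deltas": [-15,0,0,0,0,-15,0,0,0,0,-12,0,0,0,0,0,0,0,0,0,0,0,0,0,0]}}

```text
t: 8.62
tool_pos: [0.5924, -0.159, 0.1437]
orientation: [-0.44, -3.108, -0.001]
force: [1.3, -0.4, -0.1]
opening: 0.0005
gripper_force: 0.9
```

```bash
python3 -c "
from h import *
bot(jaw());c=jaw();bot(c)
b=cv2.resize(c['pixels'][260:350,255:345],(600,600),interpolation=3)
cv2.imwrite('pics/c5.png',np.clip(b*1.5,0,255).astype(np.uint8))"
```

```text
t 8.6667 tip [-36.    1.6 143.9] F 2.63 [ 2.3 -1.3 -0.8] jawtop 55.1 peak 226 cap []
amber [299 304  23  20 305] [309.52 314.52] clamp [114.5  -6.4  85. ]
t 8.7167 tip [-36.1   1.6 143.9] F 2.01 [ 1.7 -1.3 -0.5] jawtop 55.1 peak 226 cap []
amber [298 304  24  20 308] [309.47 314.47] clamp [114.3  -6.4  85. ]
```

View pics/c5.png

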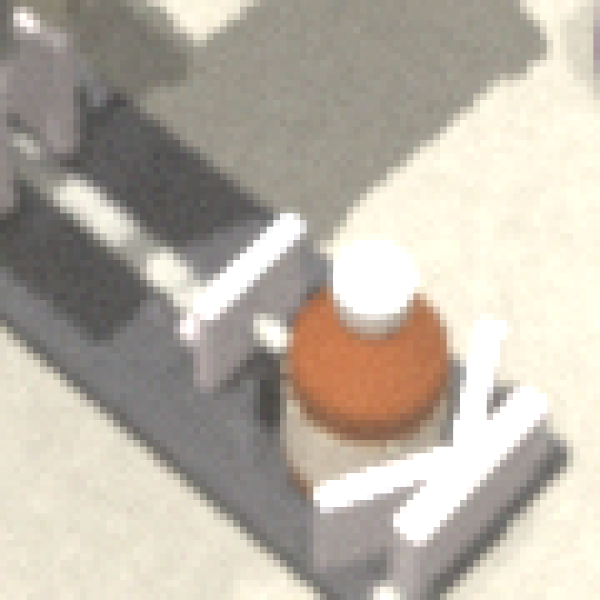

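The bottle, view (370,350), is almost in the V. The jaw held its place on the return. Now the final stroke in small steps.

Emit:
{"name": "play_rows", "arguments": {"deltas": [4,0,0,0,0,4,0,0,0,0,0,0,0,0,0]}}

```text
t: 8.97
tool_pos: [0.5853, -0.157, 0.1458]
orientation: [0.44, 3.108, -0.001]
force: [4.6, -0.8, 1.8]
opening: 0.0005
gripper_force: 2.1
```

```bash
python3 -c "
from h import *
bot(jaw());bot(jaw())"
```

```text
t 9.0167 tip [-43.    1.5 145.7] F 4.75 [ 4.6 -1.2  2.2] jawtop 57.5 peak 224 cap []
amber [299 304  24  20 311] [310.03 314.93] clamp [116.   -6.4  85. ]
t 9.0667 tip [-42.9   1.5 145.6] F 4.07 [ 3.9 -1.1  2.5] jawtop 57.5 peak 224 cap []
amber [299 304  24  21 310] [310.01 314.93] clamp [116.   -6.4  85. ]
```

Emit:
{"name": "play_rows", "arguments": {"deltas": [3,0,0,0,0,3,0,0,0,0,0,0,0,0,0]}}

```text
t: 9.32
tool_pos: [0.5799, -0.1555, 0.1456]
orientation: [0.44, 3.108, -0.001]
force: [5.4, -1.7, 4.1]
opening: 0.0007
gripper_force: 2.7
```

```bash
python3 -c "
from h import *
bot(jaw());bot(jaw())"
```

```text
t 9.3667 tip [-48.6   1.5 145.6] F 4.13 [ 3.7 -2.   4.1] jawtop 59.8 peak 226 cap []
amber [299 304  24  21 315] [310.13 314.94] clamp [116.2  -6.3  85. ]
t 9.4167 tip [-48.6   1.5 145.6] F 5.52 [ 5.4 -1.2  3.7] jawtop 59.9 peak 226 cap []
amber [299 304  24  20 311] [310.04 314.93] clamp [116.   -6.4  85. ]
```

Emit:
{"name": "play_rows", "arguments": {"deltas": [2,0,0,0,0,3,0,0,0,0,0,0,0,0,0]}}

```text
t: 9.67
tool_pos: [0.5754, -0.1542, 0.1457]
orientation: [0.44, 3.108, -0.001]
force: [6.5, -2.5, 4.3]
opening: 0.0004
gripper_force: 3.0
```

```bash
python3 -c "
from h import *
bot(jaw());bot(jaw())"
```

```text
t 9.7167 tip [-53.3   1.5 145.7] F 5.78 [ 5.6 -1.5  5. ] jawtop 61.7 peak 226 cap []
amber [299 304  24  20 311] [310.08 314.92] clamp [116.   -6.3  85. ]
t 9.7667 tip [-53.3   1.5 145.7] F 6.02 [ 5.7 -2.   3.6] jawtop 61.7 peak 227 cap []
amber [299 304  24  21 314] [310.09 315.01] clamp [116.2  -6.5  85. ]
```

The bottle stopped at x = 116.0 (seated) while the jaw kept advancing, so the pad is pressed about 6.2 mm. About 2.8 mm more jaw travel is needed, which is about 7 mm at the crossbar.

Emit:
{"name": "play_rows", "arguments": {"deltas": [2,0,0,0,0,2,0,0,0,0,2,0,0,0,0,1,0,0,0,0,0,0,0,0,0,0,0,0,0,0]}}

```text
t: 10.27
tool_pos: [0.5692, -0.1524, 0.146]
orientation: [0.44, 3.107, -0.001]
force: [6.1, -2.2, 4.9]
opening: 0.0004
gripper_force: 3.3
```

```bash
python3 -c "
from h import *
bot(jaw());c=jaw();bot(c)
b=cv2.resize(c['pixels'][270:345,265:340],(600,600),interpolation=3)
cv2.imwrite('pics/c6.png',np.clip(b*1.5,0,255).astype(np.uint8))
# predicted pixel (in crop) of pad back top edge for press 9, jaw front
for n,x in (('jawfront',-20+90),('padback',-20+90+11),('padfront',87)):
  for z in(.052,.022): print(n,z,((proj(c,O+ex*x/1e3-ey*.022+[0,0,z])-[265,270])*8).round())"
```

```text
t 10.3167 tip [-59.9   1.5 146. ] F 6.66 [ 6.4 -1.7  5.2] jawtop 63.8 peak 228 cap []
amber [299 304  24  20 312] [310.15 314.88] clamp [116.1  -6.1  85. ]
t 10.3667 tip [-59.9   1.5 146. ] F 6.66 [ 6.2 -2.4  4.8] jawtop 63.8 peak 228 cap []
amber [299 304  24  20 312] [310.13 314.97] clamp [116.2  -6.3  85. ]
jawfront 0.052 [202. 352.]
jawfront 0.022 [202. 401.]
padback 0.052 [230. 376.]
padback 0.022 [229. 424.]
padfront 0.052 [245. 388.]
padfront 0.022 [244. 436.]
```

View pics/c6.png

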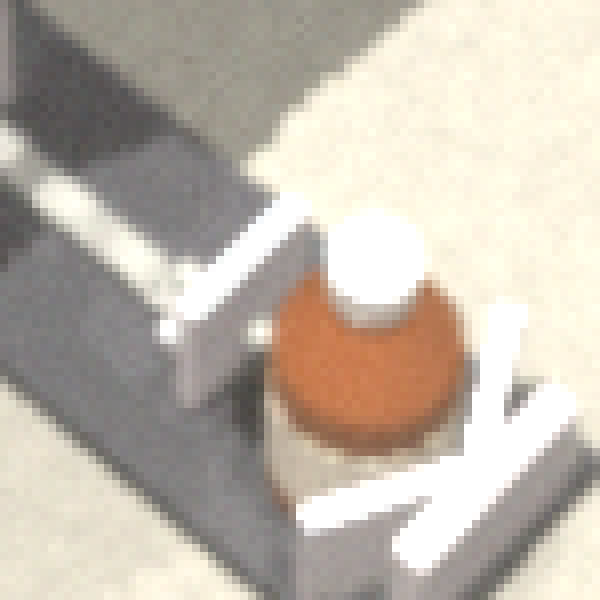

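The bottle sits in the V. The pad, view (245,400), matches the position predicted for a 9 mm press, and the force is about 7 N as at half grip. One small millimetre more, a hold to check it stays, then I hand in.

Emit:
{"name": "play_rows", "arguments": {"deltas": [1,0,0,0,0,0,0,0,0,0,0,0,0,0,0,0,0,0,0,0,0,0,0,0,0,0,0,0,0,0,0,0,0,0,0,0,0,0,0,0]}}

```text
t: 11.03
tool_pos: [0.5683, -0.1522, 0.1461]
orientation: [0.44, 3.107, -0.001]
force: [6.2, -2.1, 4.8]
opening: 0.0003
gripper_force: 3.4
```

```bash
python3 -c "
from h import *
bot(jaw());print(robot.close_job())"
```

```text
t 11.0833 tip [-60.8   1.5 146.1] F 7.43 [ 7.  -2.4  4.9] jawtop 64.0 peak 227 cap []
amber [299 304  24  20 312] [310.14 314.89] clamp [116.1  -6.2  85. ]
the job is handed in; nothing more can be done
None
```

I handed the job in at 11 s with the tall bottle seated in the V stop, its trigger held pulled and the pad pressed an estimated 8.5–9 mm of its 18 mm; no verdict came back.

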